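# Stand the agar-slope rack upright and pin it

## Robot

A 6-joint arm with a two-finger parallel gripper is mounted at the origin on the work surface. World frame = base frame: x ahead of the robot, y to its left, z up, the work surface at z = 0. Lengths are in m, angles in degrees, forces in N, time in s.
With the tool pointing down it reaches from about 0.4 to 0.825 m from the base axis. Payload 7 kg.
Tool frame: the origin (TCP) lies between the finger pads; the fingertips stand 14 mm ahead of it and the grasp point (between the pads) lies 5 mm behind it; z points along the fingers, y is the line along which they close (so a half turn about z gives the same grasp; the last joint's range is limited). The gripper opens to 88 mm and grips with 3 to 60 N. Pads are 19 mm wide; open, the fingers measure 130 mm over their backs; the gripper's body (78 mm by 193 mm) begins 47 mm behind the grasp point.
Start: joints at [-48.409, 20.546, 0.682, 0, -70.136, -16.507], TCP at [0.286, -0.611, 0.241] pointing down, gripper open.
Joint ranges: [-176.03, 176.03], [-82.01, 121.73], [-58.28, 71.71], [-173.87, 95.51], [-174.79, -0.11], [-173.66, 173.66]. Speed limits (degrees/s): [136.94, 136.94, 172.46, 180, 180, 180].

## Interface

Orientations are given as [roll, pitch, yaw] about the fixed x, y, z axes, in that order (R = Rz(yaw) Ry(pitch) Rx(roll)).
In Python, from plant import status, cams, job gives the robot as it stands. The module is installed in compiled form; this text tells all that it offers.
- The arm moves only by the tool step_arm, never from a script. Its arguments are lists of equal length, an entry for each row: "xyz": the shift along the tool's x, y, z each as a share of 20 cm, from -1 to 1, a list of three; "yaw": the turn about the tool's z as a share of 360 degrees, from -1 to 1; "claw": the closure, from -1 (fully open) to 1 (shut). A call has 1 to 20 rows; each row is the pose to reach, as a shift and turn from the pose commanded when the call began, along the tool's axes at that moment, turning the shorter way round; what a row does not reach only later rows make up. A row lasts 1/12 s, in which the tool goes at most 41.7 mm and 7.16 degrees, less where a joint would pass 70% of its speed; a pose out of reach is approached as far as the arm can. A call with a number of a shift or a turn outside -1 to 1 is refused whole. A call with a gripper value outside its range is refused whole. The fingers move at their own pace and stop on an object; "grip_force" is the grip in N (left out, the last holds). Time passes only in rows, so rows that repeat a pose let the fingers close. It gives the time, the measured TCP pose, the force, the opening and the grip force at its end, in the units of the state.
- status.get_state(): the state, without advancing time (a new reading comes with each control period).
- cams.capture(name): name is "side" or "top" or "wrist"; returns (picture, depth): 384x512x3 uint8, blue, green, red; 384x512 float32, m along the optical axis (not along the pixel's ray), 0 where there is no reading.
- cams.calibration(name): a dict with "mtx" (3x3 intrinsics, pixels), "camera_from_world" (4x4, takes a point from world to camera coordinates); the wrist camera has in their place "T_tool_cam" (4x4, takes a point from camera to tool coordinates, whose origin is the TCP and whose axes are the flange's). Camera axes: x right, y down, z forward; pixel columns grow to the right and rows downward; lengths in m; the calibration is good to about 2 mm. A picture is of the moment at which its call begins: read the wrist's pose just before it. calibration takes no time and is no camera call.
- job.close_job(): hands the job in; it is judged then, once.
The state is a dict: "time_s": time; "joints": joint angles; "qd": joint speeds; "joint_torque": joint torques, N m; "tcp_pos": TCP position; "eef_rot": TCP orientation; "contact_force": force on the tool from outside, world axes, zero at the start; "moment": the same for the moment, N m; "gripper_width": finger opening in m; "gripper_force": force on a finger pad.
Only numpy, scipy, OpenCV 4.12 (cv2) and the standard library are available. Lean on these libraries where they do the work, as an engineer would, in place of code of your own. Each camera call takes 0.05 s, during which the arm holds its last target. There are 200 camera calls.

## Task

The agar slopes have set. Swing the slant rack up by its tilt lever until the tubes stand upright, then take the red-knobbed lock pin from its stowage boss and push it fully home through the brass guide into the quadrant, so that the rack is locked upright. Let go of everything and leave the friction key and the other things on the bench where they are.

Things in the scene. Friction and masses are not known exactly. Their poses are not given: they have to be found in the camera images.
- rack_base: Tilting slant rack for culture tubes, fixed to the bench. Blue base plate 200 x 235 mm, top at 10 mm. Origin on the bench under the middle of the trunnion axis; x across the rack, away from the robot; y along the trunnion axis; z up. Steel cheeks 50 mm wide, 8 mm thick at y = -71 and +71 mm, up to 130 mm. In front (-x) of the cheeks stand only the two bosses, the pin guide and the quadrant's rim.
- boss_right (a point): Centre of the top of a grey stowage boss, 26 mm square, top 52 mm above the bench, at x = -108, y = -80 mm of the rack base, with an upright 10.5 mm hole. It holds the lock pin or the friction key.
- boss_left (a point): The same for the second stowage boss, at x = -108, y = -16 mm of the rack base; it holds the other of the two.
- trunnion (a point): Middle of the trunnion axis, 105 mm above the bench; same axes as the rack base (y is the axis the cradle swings about).
- cradle (a joint): Tilt of the cradle in rad: 0 with the tubes upright, growing as their tops lean away (+x of the rack base). Range -0.3 to 1.22; starts unlocked at 0.6 to 1.1. Trunnion friction (0.3 N m, 3 to 5 N at the lever) holds it where it is left. White, 54 x 124 mm, with eight capped 16 mm tubes clipped in, from 56 mm below to 76 mm above the axis when upright.
- lever_grip (a point): Centre of the grip of the tilt lever, at y = -127 mm of the rack base, on a 95 mm circle about the trunnion axis: x = 95 sin(joint), z = 105 + 95 cos(joint) mm of the rack base. A black knob 24 mm thick parallel to the axis with the flat lever at its inner end: together 36 mm wide along y. Pinched along y it pivots between the fingers. 34 mm free to the cheek; z points outward along the lever.
- index_hole (a point): Outer mouth of the upright hole of the quadrant: an aluminium rim on the cradle's +y end, outer radius 72 mm, 8 mm thick, 24 mm wide (y = 88 to 112 mm of the rack base), with three radial 11 mm holes. This one lies right under the brass guide, 22 mm below its mouth, at joint value 0; the two slope holes do at 0.785 and 1.134.
- guide: Brass guide block of the lock pin on the +y cheek, 28 x 30 mm, 18 mm thick, with a 10.5 mm through hole. Origin at the centre of the hole's outer mouth (x = -54, y = 100, z = 182 mm of the rack base); z points out of the hole, leaning 35 degrees from vertical towards -x of the rack base; the pin goes in along -z, towards the trunnion axis. 4 mm below the block runs the quadrant rim.
- pin_knob (a point): Centre of the lock pin's red knob (22 mm diameter, 24 mm long), where to take it; z runs from tip to knob. Below: 12 mm neck 10 mm long, collar 22 mm wide and 4 mm thick, then a 9 mm shank 38 mm long tapering over its last 8 mm to a 3 mm tip, 64 mm below the knob's centre. 60 g. Starts upright in a boss, knob centre 78 mm above the bench; draw it 40 mm straight up to free it.
- pin_collar (a point): Centre of the underside of the lock pin's collar, 26 mm below the knob's centre; same axes. In the stowage boss the collar rests on the boss's top; home in the guide it lies on the guide's mouth.
- friction_key: T-handled dark steel key with a 40 mm crossbar, 66 mm tall, standing in the other stowage boss; origin at its lower tip. To be left there.
- dish_stack: Stack of three closed Petri dishes with dark red agar, 92 mm wide, 46 mm tall, to the left of the rack; origin under its centre. To be left alone.
- single_dish: Closed Petri dish with amber agar, 92 mm wide, 15 mm tall, to the right of the rack; origin under its centre. To be left alone.
- sample_jar: Sample jar with a red lid, 48 mm wide, 65 mm tall, behind the rack; origin under its centre. To be left alone.
- wash_bottle: White wash bottle with an orange cap and spout, 68 mm wide, 197 mm tall, far left; origin under its centre. To be left alone.
- marker: Marker pen with a green cap, 130 mm long, lying on the bench in front and to the left of the rack; origin under its middle. To be left alone.
- ruler: Aluminium ruler, 200 x 30 x 4 mm, lying on the bench far right; origin under its middle. To be left alone.

How it is judged:
By the outcome, as a careful person would: the job done as asked, in the order asked, and still so for the second after the job is handed in, with the robot touching nothing.
It also fails if it takes over 51 s, if anything falls off the work surface, if the arm or the gripper's body presses on something with over 40 N, if the wrist force passes 120 N, or if a joint passes its speed limit or range.

## Working session

There is one attempt and no reset: what is moved stays moved. The work goes in short steps, Python scripts to look and compute and a tool call to move; the robot and the scene stay as the last step left them, time stands still between calls to the robot, and variables do not carry over. Pictures are saved under pics/ and viewed, at most 10 in all, crops included, and the job is handed in when it is done.

Besides the shell and the picture viewer there is one more tool, called by a JSON object that holds its "api" and its "payload". step_arm: Moves the arm, as the interface text tells. Shift numbers are shares of 20 cm and turn numbers shares of 360 degrees, none past 1 either way. Its arguments: {"type":"object","properties":{"xyz":{"type":"array"},"yaw":{"type":"array"},"claw":{"type":"array"},"grip_force":{"type":"number"}},"required":["xyz","yaw","claw"]}

```bash
mkdir -p pics
cat > h.py <<'E'
import numpy as np, cv2
from scipy.spatial.transform import Rotation as R
from plant import status, cams, job
def tool():
    s=status.get_state(); T=np.eye(4); T[:3,:3]=R.from_euler('xyz',s['eef_rot'],degrees=True).as_matrix(); T[:3,3]=s['tcp_pos']; return T
def look(n,save=None):
    T=tool(); c=cams.calibration(n); im,d=cams.capture(n)
    W=T@c['T_tool_cam'] if n=='wrist' else np.linalg.inv(c['camera_from_world'])
    if save: cv2.imwrite('pics/'+save,im)
    return im,d,c['mtx'],W   # W: world from cam
def pts(d,K,W):
    v,u=np.indices(d.shape); z=d
    P=np.stack([(u-K[0,2])/K[0,0]*z,(v-K[1,2])/K[1,1]*z,z],-1)
    return P@W[:3,:3].T+W[:3,3]
def ray_plane(u,v,K,W,z):
    r=W[:3,:3]@np.linalg.inv(K)@[u,v,1]; return W[:3,3]+r*(z-W[2,3])/r[2]
def proj(p,K,W):
    q=np.linalg.inv(W)@[*p,1]; q=K@q[:3]; return q[:2]/q[2]
E
python3 - <<'E'
from h import *
print(status.get_state())
for n in ('top','side'):
    im,d,K,W=look(n,n+'0.png'); np.savez(n+'0.npz',im=im,d=d,K=K,W=W); print(n,K,W.round(3))
E
```

```text
{'time_s': 0.0, 'joints': array([-4.84075779e+01,  2.05906026e+01,  6.33268920e-01, -1.96887918e-02,
       -7.01356465e+01, -1.65058172e+01]), 'qd': array([ 0.0897266 ,  0.02034177, -0.00523685,  0.06808934,  0.00147913,
       -0.01632262]), 'joint_torque': array([ 3.86285219e-04, -5.82716346e+01,  2.93060070e+01,  6.99741930e+00,
        6.86577841e-03, -1.55766948e-04]), 'tcp_pos': array([ 0.28595505, -0.61091805,  0.23962959]), 'eef_rot': array([ 1.79905593e+02, -8.67333964e-03, -1.54920093e+02]), 'contact_force': array([0.47347001, 0.33776906, 0.47447082]), 'moment': array([ 0.03186424, -0.02901294, -0.00294747]), 'gripper_force': 0.0, 'gripper_width': 0.08745118866436907}
top [[451.99701768   0.         255.57535666]
 [  0.         451.99701768 186.76077492]
 [  0.           0.           1.        ]] [[ 0.013 -0.993  0.118  0.41 ]
 [-1.    -0.015 -0.012  0.008]
 [ 0.014 -0.118 -0.993  1.4  ]
 [ 0.     0.     0.     1.   ]]
side [[389.98866496   0.         256.35225716]
 [  0.         389.98866496 192.18874569]
 [  0.           0.           1.        ]] [[-0.977 -0.111  0.181  0.33 ]
 [-0.213  0.505 -0.837  1.063]
 [ 0.002 -0.856 -0.517  0.814]
 [ 0.     0.     0.     1.   ]]
```

View pics/top0.png

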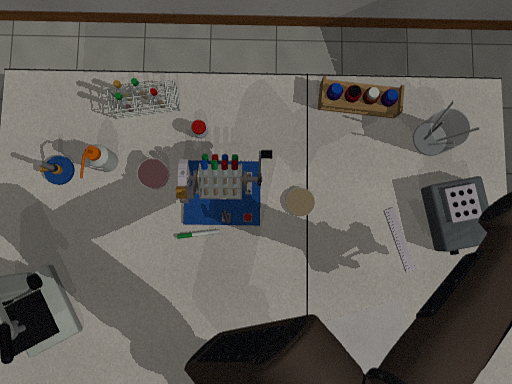

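View pics/side0.png

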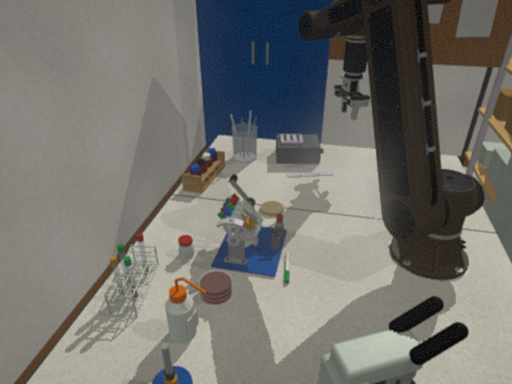

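The top view shows the rack at about (182–260, 157–224). The lever knob is at (266,155), the red pin knob at (247,217) in the right boss, the key at (226,215) in the left boss, and the brass guide near (182,193). The side view agrees, with the cradle leaning away.

Run:
```python
from h import *
for n in ('top','side'):
    f=np.load(n+'0.npz'); im,d,K,W=[f[k] for k in('im','d','K','W')]
    P=pts(d,K,W); hsv=cv2.cvtColor(im,cv2.COLOR_BGR2HSV); h,s,v=cv2.split(hsv)
    if n=='top': roi=np.s_[150:235,170:280]
    else: roi=np.s_[165:280,205:300]
    M=np.zeros(d.shape,bool); M[roi]=1
    blue=M&(h>100)&(h<130)&(s>120)&(abs(P[...,2]-.01)<.012)
    q=P[blue]; r=cv2.minAreaRect(q[:,:2].astype(np.float32)*1000); print(n,'blue',blue.sum(),r,'z',np.median(q[:,2]))
    red=M&((h<8)|(h>172))&(s>130)&(v>50)
    nn,l,st,c=cv2.connectedComponentsWithStats(red.astype(np.uint8))
    for i in range(1,nn):
        if st[i,4]>6: print(' red',c[i].round(1),st[i,4],np.median(P[l==i],0).round(3))
    br=M&(h>10)&(h<28)&(s>90)&(P[...,2]>.13)
    if br.any(): print(' brass',br.sum(),np.median(P[br],0).round(3))
    g=M&(v<40)&(P[...,2]>.12)&(P[...,2]<.22)
    nn,l,st,c=cv2.connectedComponentsWithStats(g.astype(np.uint8))
    for i in range(1,nn):
        if st[i,4]>15: print(' dark',c[i].round(1),st[i,4],np.median(P[l==i],0).round(3),P[l==i].min(0).round(3),P[l==i].max(0).round(3))
    x0,y0=(170,140) if n=='top' else (200,160)
    cv2.imwrite(f'pics/{n}c.png',cv2.resize(im[y0:y0+100,x0:x0+120],None,fx=6,fy=6,interpolation=cv2.INTER_CUBIC)[:600])
```

```text
top blue 2290 ((557.782470703125, 96.34766387939453), (196.84988403320312, 232.43003845214844), 0.6873200535774231) z 0.009940406260227186
 red [214.7 156.4] 27 [0.643 0.107 0.157]
 red [224.  164.3] 55 [0.618 0.081 0.17 ]
 red [234.1 163.2] 32 [0.621 0.053 0.172]
 red [247.  216.7] 40 [0.478 0.016 0.09 ]
 brass 131 [0.538 0.195 0.182]
 dark [266.1 153.9] 77 [ 0.645 -0.034  0.189] [ 0.637 -0.048  0.181] [ 0.657 -0.02   0.196]
 dark [259.1 178. ] 20 [ 0.588 -0.017  0.123] [ 0.576 -0.02   0.12 ] [ 0.601 -0.014  0.131]
side blue 1237 ((556.5724487304688, 97.40856170654297), (232.6490020751953, 193.3872528076172), 89.97183227539062) z 0.008510704229111155
 red [233.6 199.8] 49 [0.615 0.082 0.167]
 red [222.4 208.3] 7 [0.641 0.116 0.156]
 red [279.  216.7] 16 [0.479 0.021 0.088]
 brass 120 [0.537 0.202 0.178]
```

View pics/topc.png

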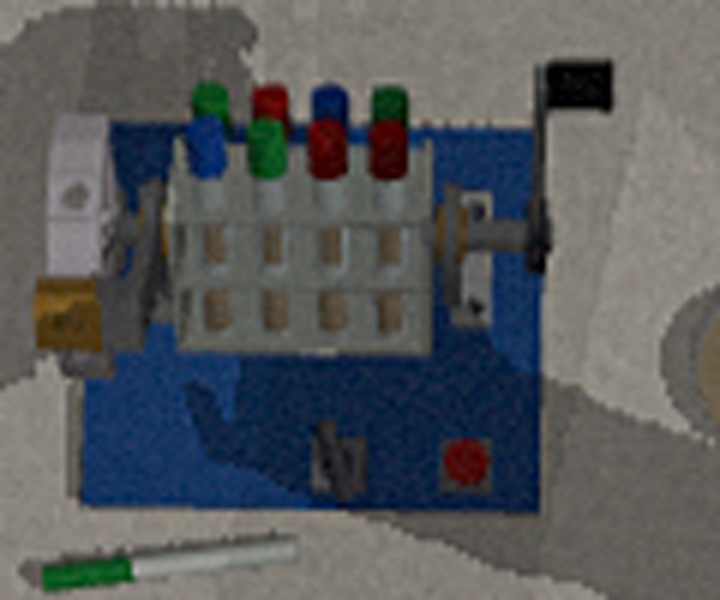

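The zoomed crop shows rack yaw of about 0.3°, with the pin in the right boss and the key crossbar roughly along x in the left boss. I put the rack origin at about (0.586, 0.095), the lever grip at about (0.646, −0.031, 0.18) and the joint at about 0.67. Next I move above the lever.

{"api": "step_arm", "payload": {"xyz": [[-0.95,0.62,-0.4],[-0.95,0.62,-0.4],[-0.95,0.62,-0.4],[-0.95,0.62,-0.4],[-0.95,0.62,-0.4],[-0.95,0.62,-0.4],[-0.95,0.62,-0.4]], "yaw": [0.07,0.07,0.07,0.07,0.07,0.07,0.07], "claw": [-0.27,-0.27,-0.27,-0.27,-0.27,-0.27,-0.27], "grip_force": 15}}

```text
time_s: 0.68
tcp_pos: [0.4087, -0.4152, 0.3235]
eef_rot: [-179.9, 0.2, -179.9]
contact_force: [-0.1, -0.4, -0.0]
gripper_width: 0.0562
gripper_force: 0.0
```

{"api": "step_arm", "payload": {"xyz": [[-0.6,0.96,0],[-0.6,0.96,0],[-0.6,0.96,0],[-0.6,0.96,0],[-0.6,0.96,0],[-0.6,0.96,0],[-0.6,0.96,0]], "yaw": [0,0,0,0,0,0,0], "claw": [-0.27,-0.27,-0.27,-0.27,-0.27,-0.27,-0.27]}}

```text
time_s: 1.27
tcp_pos: [0.5277, -0.2236, 0.3198]
eef_rot: [180.0, -0.0, -179.9]
contact_force: [-0.2, -0.6, -0.8]
gripper_width: 0.0555
gripper_force: 0.0
```

{"api": "step_arm", "payload": {"xyz": [[-0.4,0.96,0],[-0.4,0.96,0],[-0.4,0.96,0],[-0.4,0.96,0],[-0.4,0.96,0],[-0.4,0.96,0],[-0.4,0.96,0],[-0.4,0.96,0]], "yaw": [0,0,0,0,0,0,0,0], "claw": [-0.27,-0.27,-0.27,-0.27,-0.27,-0.27,-0.27,-0.27]}}

```text
time_s: 1.93
tcp_pos: [0.6062, -0.0351, 0.32]
eef_rot: [-180.0, -0.1, 179.9]
contact_force: [0.7, -0.6, 0.2]
gripper_width: 0.056
gripper_force: 0.0
```

Run:
```python
from h import *
print(tool().round(4).tolist()); im,d,K,W=look('wrist','w1.png'); np.savez('w1.npz',im=im,d=d,K=K,W=W); print(K.round(1).tolist(),W.round(3).tolist())
for p in [(.646,-.031,.19),(.478,.016,.09),(.532,.196,.182),(.586,.096,.01)]: print(proj(p,K,W).round(0))
```

```text
[[-1.0, 0.0015, -0.0012, 0.6062], [0.0015, 1.0, -0.0003, -0.0351], [0.0012, -0.0004, -1.0, 0.32], [0.0, 0.0, 0.0, 1.0]]
[[273.5, 0.0, 256.0], [0.0, 273.5, 194.9], [0.0, 0.0, 1.0]] [[0.002, 0.956, 0.292, 0.528], [1.0, -0.002, -0.001, -0.035], [-0.0, 0.292, -0.956, 0.463], [0.0, 0.0, 0.0, 1.0]]
[260. 226.]
[297.  70.]
[490. 116.]
[336. 148.]
```

View pics/w1.png

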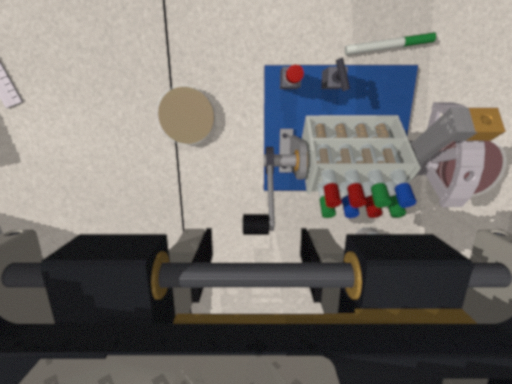

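The wrist view shows the lever knob at (256,224), the pin knob at (294,74), the key at (337,75) and the guide at (484,122). The first three lie close to where they were predicted, so I refine from here.

Run:
```python
from h import *
f=np.load('w1.npz'); im,d,K,W=[f[k] for k in('im','d','K','W')]
P=pts(d,K,W); h,s,v=cv2.split(cv2.cvtColor(im,cv2.COLOR_BGR2HSV))
M=np.zeros(d.shape,bool); M[50:232,225:512]=1
b=M&(h>100)&(h<130)&(s>120)&(abs(P[...,2]-.01)<.006); b[185:]=0
print('blue',cv2.minAreaRect(P[b][:,:2].astype(np.float32)*1000),np.median(P[b][:,2]))
r=M&((h<8)|(h>172))&(s>130)&(v>50); r[100:]=0
u=np.argwhere(r); (cy,cx),rad=cv2.minEnclosingCircle(u.astype(np.float32)); 
t=r&(abs(P[...,2]-.09)<.004); print('red',r.sum(),cx,cy,rad,'top pts',t.sum(),P[t].mean(0),P[t].min(0),P[t].max(0), 'z',np.percentile(P[r][:,2],[5,50,95]))
g=M&(v<45)&(P[...,2]>.15); g[:,300:]=0
nn,l,st,c=cv2.connectedComponentsWithStats(g.astype(np.uint8)); i=1+np.argmax(st[1:,4]); q=P[l==i]
print('knob',c[i],st[i],q.min(0),q.max(0),np.median(q,0))
# grey lever + knob: all points z>.13, y<0.0
a=M&(P[...,2]>.165)&(P[...,2]<.21)&(P[...,1]<.0); print('lev',P[a].min(0),P[a].max(0),np.percentile(P[a],[3,97],axis=0))
br=M&(h>10)&(h<28)&(s>90)&(P[...,2]>.165)&(P[...,1]>.16); q=P[br]; print('brass',br.sum(),q.min(0),q.max(0),q.mean(0))
n=np.linalg.svd(q-q.mean(0))[2][2]; print('n',n)
# key
k=M&(P[...,2]>.06)&(P[...,2]<.11)&(P[...,0]<.5)&(P[...,1]>.04)&(P[...,1]<.12); q=P[k]; print('key',k.sum(),q.min(0),q.max(0))
```

```text
blue ((554.3041381835938, 94.49124145507812), (185.83677673339844, 231.12576293945312), 0.11695454269647598) 0.008995056870314821
red 241 294.0 73.5 9.013978004455566 top pts 214 [0.48150012 0.01385888 0.08894131] [0.47215296 0.00415833 0.08645588] [0.49079476 0.02318016 0.09153446] z [0.07949661 0.08876412 0.09036875]
knob [255.7735369  223.46819338] [244 215  25  17 393] [ 0.52756315 -0.04844332  0.18050084] [ 0.65333942 -0.0220236   0.46336516] [ 0.64401982 -0.03523238  0.18807775]
lev [ 0.62596336 -0.04982182  0.16524626] [ 0.65731721 -0.01454836  0.19124248] [[ 0.63041366 -0.04847164  0.16817933]
 [ 0.65299727 -0.01530499  0.19008672]]
brass 904 [0.52465013 0.17837593 0.16955273] [0.55655604 0.20907073 0.19065027] [0.53927314 0.19460236 0.18126399]
n [-0.34248289  0.07945952  0.93615792]
key 277 [0.46115904 0.06816634 0.06038927] [0.4996613  0.08748244 0.08164443]
```

{"api": "step_arm", "payload": {"xyz": [[-0.2,0.012,0.1],[-0.2,0.012,0.3],[-0.2,0.012,0.5],[-0.2,0.012,0.62],[-0.2,0.012,0.73],[-0.2,0.012,0.73],[-0.2,0.012,0.73],[-0.2,0.012,0.73],[-0.2,0.012,0.73],[-0.2,0.012,0.73],[-0.2,0.012,0.73]], "yaw": [0,0,0,0,0,0,0,0,0,0,0], "claw": [-0.27,-0.27,-0.27,-0.27,-0.27,-0.27,-0.27,0.4,0.4,0.4,0.4], "grip_force": 12}}

```text
time_s: 2.9
tcp_pos: [0.6471, -0.0329, 0.1763]
eef_rot: [-180.0, 0.1, 179.9]
contact_force: [-0.9, 0.6, 3.6]
gripper_width: 0.0355
gripper_force: 12.0
```

{"api": "step_arm", "payload": {"xyz": [[0.034,0,-0.026],[0.075,0,-0.051],[0.117,0,-0.071],[0.162,0,-0.087],[0.208,0,-0.099],[0.255,0,-0.106],[0.302,0,-0.109],[0.302,0,-0.109],[0.302,0,-0.109],[0.302,0,-0.109]], "yaw": [0,0,0,0,0,0,0,0,0,0], "claw": [0.4,0.4,0.4,0.4,0.4,0.4,0.4,0.4,0.4,0.4]}}

```text
time_s: 3.73
tcp_pos: [0.586, -0.0329, 0.1976]
eef_rot: [-180.0, 0.0, 179.9]
contact_force: [-4.1, -3.2, 8.2]
gripper_width: 0.0358
gripper_force: 12.0
```

Run:
```python
from h import *
print(tool()[:3,3].round(4))
s=np.load('w1.npz')
for n in ('wrist','top'):
    im,d,K,W=look(n,n[0]+'2.png'); np.savez(n+'2.npz',im=im,d=d,K=K,W=W)
    P=pts(d,K,W)
    # tube caps tops: z>.165, y .04...15
    a=(P[...,2]>.16)&(P[...,2]<.23)&(P[...,1]>.035)&(P[...,1]<.155)&(P[...,0]>.53)&(P[...,0]<.66)
    q=P[a]; print(n,a.sum(), np.percentile(q,[2,50,98],axis=0).round(4).tolist())
    h,sat,v=cv2.split(cv2.cvtColor(im,cv2.COLOR_BGR2HSV))
    m=a&(sat>110)
    k,l,st,c=cv2.connectedComponentsWithStats(m.astype(np.uint8))
    for i in range(1,k):
        if st[i,4]>20: print(c[i].round(),st[i,4],np.median(P[l==i],0).round(4))
```

```text
[ 0.586  -0.0329  0.1976]
wrist 4568 [[0.5684, 0.0441, 0.1608], [0.5762, 0.0995, 0.1762], [0.6028, 0.1319, 0.1812]]
[439. 219.] 3390 [0.5743 0.0829 0.1776]
[448. 249.] 837 [0.5969 0.1009 0.1735]Traceback (most recent call last):
  File "<stdin>", line 9, in <module>
    return _quantile_unchecked(
        a, q, axis, out, overwrite_input, method, keepdims, weights)
    return _ureduce(a,
                    func=_quantile_ureduce_func,
    ...<5 lines>...
                    overwrite_input=overwrite_input,
                    method=method)
    r = func(a, **kwargs)
    result = _quantile(arr,
                       quantiles=q,
    ...<2 lines>...
                       out=out,
                       weights=wgt)
    slices_having_nans = np.isnan(arr[-1, ...])
                                  ~~~^^^^^^^^^
IndexError: index -1 is out of bounds for axis 0 with size 0
```

View pics/w2.png

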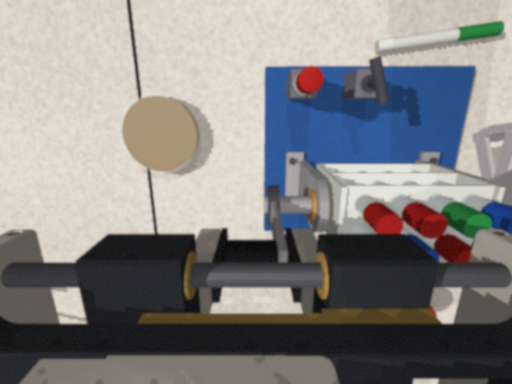

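The wrist view shows the lever pinched and raised, with the tubes near upright and the cap rows at about (420,215) and (450,245). To check verticality, I compare the heights of the two cap rows.

Run:
```python
from h import *
f=np.load('wrist2.npz'); im,d,K,W=[f[k] for k in('im','d','K','W')]
P=pts(d,K,W); h,s,v=cv2.split(cv2.cvtColor(im,cv2.COLOR_BGR2HSV))
a=(P[...,2]>.174)&(P[...,2]<.2)&(P[...,1]>.035)&(P[...,1]<.155)&(P[...,0]>.54)&(P[...,0]<.66)&(s>110)
q=P[a]
for x in np.arange(.556,.62,.004):
    t=q[(q[:,0]>=x)&(q[:,0]<x+.004)]
    if len(t)>8: print(round(x,3),len(t),np.percentile(t[:,2],[50,80,95]).round(4))
# pixels near cap tops: surface normals by local fit
A=np.c_[q[:,0]-.585,q[:,1]-.095,np.ones(len(q))]
for it in range(15):
    c=np.linalg.lstsq(A,q[:,2],rcond=None)[0]; r=q[:,2]-A@c; k=abs(r)<.0015 if it>3 else r>-.001; A,q=A[k],q[k]
print(c,len(q)); print('x range',q[:,0].min(),q[:,0].max())
# cradle white top rim
w=(s<60)&(v>120)&(P[...,2]>.1)&(P[...,2]<.2)&(P[...,1]>.03)&(P[...,1]<.16)&(P[...,0]>.54)&(P[...,0]<.63)
print(np.percentile(P[w],[1,50,99],axis=0).round(4).tolist())
```

```text
0.568 485 [0.1795 0.1805 0.1812]
0.572 638 [0.18   0.1807 0.1812]
0.576 584 [0.1801 0.1806 0.1811]
0.58 330 [0.1801 0.1806 0.1811]
0.584 27 [0.18   0.1807 0.1808]
0.592 150 [0.1782 0.18   0.1805]
0.596 149 [0.1796 0.1803 0.1808]
0.6 95 [0.1795 0.1801 0.1806]
[-0.01814005 -0.00056361  0.1801806 ] 1631
x range 0.5681061724472353 0.6032997244319741
[[0.5619, 0.0323, 0.1023], [0.5702, 0.0801, 0.1363], [0.6037, 0.155, 0.1622]]
```

Run:
```python
from h import *
def fit(q):
    for it in range(8):
        A=np.c_[q[:,0]-.5,q[:,1],np.ones(len(q))]; c=np.linalg.lstsq(A,q[:,2],rcond=None)[0]; q=q[abs(q[:,2]-A@c)<.003]
    return c.round(4),len(q)
for n in ('w1','wrist2'):
    f=np.load(n+'.npz'); im,d,K,W=[f[k] for k in('im','d','K','W')]
    P=pts(d,K,W); h,s,v=cv2.split(cv2.cvtColor(im,cv2.COLOR_BGR2HSV))
    b=(h>100)&(h<130)&(s>120)&(abs(P[...,2]-.01)<.01); print(n,fit(P[b]))
    t=(abs(P[...,2])<.01)&(s<60)&(P[...,0]<.7)&(P[...,0]>.4); print(fit(P[t]))
    r=((h<8)|(h>172))&(s>130)&(v>50)&(abs(P[...,2]-.0895)<.004)&(P[...,0]<.52)
    q=P[r]; print('pin',len(q),q.mean(0).round(4),(q.min(0)/2+q.max(0)/2).round(4))
```

```text
w1 (array([-0.0001,  0.0002,  0.009 ]), 7531)
(array([ 0.0002,  0.0002, -0.001 ]), 64185)
pin 214 [0.4815 0.0139 0.0889] [0.4815 0.0137 0.089 ]
wrist2 (array([0.    , 0.0001, 0.009 ]), 16883)
(array([ 0.0002,  0.0002, -0.001 ]), 71804)
pin 488 [0.4812 0.0136 0.089 ] [0.4816 0.0136 0.0885]
```

{"api": "step_arm", "payload": {"xyz": [[0.009,0,0],[0.009,0,0],[0.009,0,0],[0.009,0,0]], "yaw": [0,0,0,0], "claw": [0.4,0.4,0.4,0.4]}}

```text
time_s: 4.17
tcp_pos: [0.5854, -0.0329, 0.1976]
eef_rot: [-180.0, 0.1, 179.9]
contact_force: [0.2, -4.5, 5.9]
gripper_width: 0.0357
gripper_force: 12.0
```

```bash
cat > tilt.py <<'E'
from h import *
def tilt(n='wrist',save=None):
    im,d,K,W=look(n,save); P=pts(d,K,W); h,s,v=cv2.split(cv2.cvtColor(im,cv2.COLOR_BGR2HSV))
    a=(P[...,2]>.172)&(P[...,2]<.2)&(P[...,1]>.035)&(P[...,1]<.155)&(P[...,0]>.54)&(P[...,0]<.66)&(s>110); q=P[a]
    A=np.c_[q[:,0]-.585,q[:,1]-.095,np.ones(len(q))]
    for it in range(15):
        c=np.linalg.lstsq(A,q[:,2],rcond=None)[0]; r=q[:,2]-A@c; k=abs(r)<.0015 if it>3 else r>-.001; A,q=A[k],q[k]
    print('tilt',-c[0],c[1],len(q)); return im,d,K,W,P
E
python3 - <<'E'
from tilt import *
print(tool()[:3,3].round(4)); tilt(); tilt()
E
```

```text
[ 0.5854 -0.0329  0.1976]
tilt 0.014797613333484972 -0.0007572078372982682 1657
tilt 0.008222317158407867 -0.00039688073909577293 1647
```

{"api": "step_arm", "payload": {"xyz": [[0.006,0,0],[0.006,0,0],[0.006,0,0],[0.006,0,0]], "yaw": [0,0,0,0], "claw": [0.4,0.4,0.4,0.4]}}

```text
time_s: 4.6
tcp_pos: [0.5848, -0.0329, 0.1976]
eef_rot: [-180.0, 0.2, 179.9]
contact_force: [2.3, -5.9, 4.0]
gripper_width: 0.036
gripper_force: 12.0
```

Run:
```python
from tilt import *
print(tool()[:3,3].round(4),status.get_state()['contact_force'])
for i in range(4): tilt()
```

```text
[ 0.5848 -0.0329  0.1976] [ 2.31772174 -5.89498474  4.04619162]
tilt 0.004439976849978328 -0.001203468958973275 1649
tilt 0.006004783016663193 0.0002809488279628125 1660
tilt 0.006244645319517336 -0.0006422643071676282 1657
tilt 0.0038895878955387303 -2.9179124559436387e-05 1672
```

{"api": "step_arm", "payload": {"xyz": [[0.003,0,0],[0.003,0,0],[0.003,0,0],[0.003,0,0],[0.003,0,0],[0.003,0,0],[0.003,0,-0.15],[0.003,0,-0.35],[0.003,0,-0.35]], "yaw": [0,0,0,0,0,0,0,0,0], "claw": [0.4,0.4,0.4,-0.27,-0.27,-0.27,-0.27,-0.27,-0.27]}}

```text
time_s: 5.55
tcp_pos: [0.5856, -0.0323, 0.2737]
eef_rot: [180.0, 0.6, 180.0]
contact_force: [1.2, -0.2, 2.2]
gripper_width: 0.0556
gripper_force: 0.0
```

Run:
```python
from tilt import *
print(tool()[:3,3].round(4),status.get_state()['contact_force'])
for i in range(4): im,d,K,W,P=tilt()
h,s,v=cv2.split(cv2.cvtColor(im,cv2.COLOR_BGR2HSV))
r=((h<8)|(h>172))&(s>130)&(v>50)&(abs(P[...,2]-.0895)<.004)&(P[...,0]<.52)
q=P[r]; print('pin',len(q),q.mean(0).round(4),(q.min(0)/2+q.max(0)/2).round(4))
br=(h>10)&(h<28)&(s>90)&(P[...,2]>.165)&(P[...,2]<.2)&(P[...,1]>.16)&(P[...,0]<.57); q=P[br]; print('brass',br.sum(),np.percentile(q,[1,50,99],axis=0).round(4).tolist())
k=(P[...,2]>.06)&(P[...,2]<.11)&(P[...,0]<.52)&(P[...,1]>.04)&(P[...,1]<.12)&(P[...,0]>.44); q=P[k]; print('key',q.min(0),q.max(0))
```

```text
[ 0.5856 -0.0323  0.2737] [ 1.23584965 -0.19632751  2.23565034]
tilt -0.0004791459513439794 0.00016810174608195005 1848
tilt 0.0008695347878931575 0.0007345865519997608 1864
tilt -0.0025729686171545463 0.00017357800634160148 1924
tilt 0.0017704365391280825 0.001436325495881574 1911
pin 288 [0.4812 0.0138 0.0888] [0.4813 0.0138 0.0882]
brass 91 [[0.5243, 0.1785, 0.1732], [0.5307, 0.182, 0.1769], [0.5561, 0.19, 0.183]]
key [0.46125329 0.06771616 0.06053482] [0.50057656 0.08923284 0.08129649]
```

{"api": "step_arm", "payload": {"xyz": [[0.2,0.08,-0.03],[0.4,0.17,-0.03],[0.53,0.231,0.1],[0.53,0.231,0.3],[0.53,0.231,0.5],[0.53,0.231,0.65],[0.53,0.231,0.75],[0.53,0.231,0.77],[0.53,0.231,0.77],[0.53,0.231,0.77]], "yaw": [0,0,0,0,0,0,0,0,0,0], "claw": [-0.1,0.07,0.07,0.07,0.07,0.07,0.07,0.07,0.07,0.07]}}

```text
time_s: 6.58
tcp_pos: [0.4769, 0.014, 0.1128]
eef_rot: [-180.0, -0.0, 179.9]
contact_force: [0.3, 0.3, 1.4]
gripper_width: 0.0406
gripper_force: 0.0
```

Run:
```python
from h import *
s=status.get_state(); print(s['tcp_pos'],s['eef_rot'],s['joints'])
for n in ('wrist','top'):
    im,d,K,W=look(n,n[0]+'3.png'); P=pts(d,K,W); h,s,v=cv2.split(cv2.cvtColor(im,cv2.COLOR_BGR2HSV))
    r=((h<8)|(h>172))&(s>130)&(v>50)&(P[...,2]>.06)&(P[...,2]<.1)&(P[...,0]<.53)
    q=P[r]; print('red',len(q),np.argwhere(r).mean(0) if len(q) else 0,len(q) and np.percentile(q,[2,50,98],axis=0).round(4).tolist())
```

```text
[0.4768557  0.01401516 0.11275038] [-1.79973608e+02 -1.48728443e-02  1.79899943e+02] [ 2.54040495e+01  9.31665319e+00 -3.36084678e+01  2.37748018e-02
 -4.70996686e+01 -1.15520291e+02]
red 902 [233.51662971 256.20066519] [[0.4698, 0.0052, 0.072], [0.4763, 0.014, 0.0887], [0.4887, 0.0229, 0.0901]]
red 0 0 0
```

View pics/w3.png

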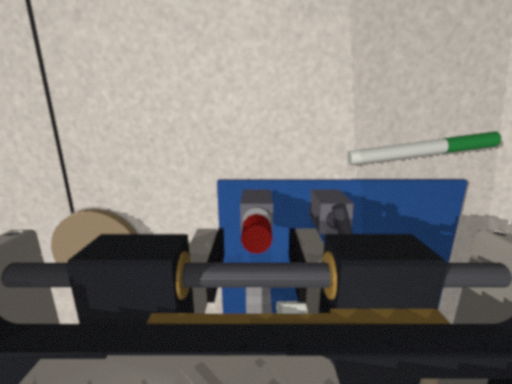

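The wrist view shows the red knob at (256,233), centred between the open fingers in y, with the key clear at (338,218). I descend and grip.

{"api": "step_arm", "payload": {"xyz": [[-0.015,0,0.06],[-0.015,0,0.12],[-0.015,0,0.18],[-0.015,0,0.184],[-0.015,0,0.184],[-0.015,0,0.184],[-0.015,0,0.184],[-0.015,0,0.184],[-0.015,0,0.184]], "yaw": [0,0,0,0,0,0,0,0,0], "claw": [0.07,0.07,0.07,0.07,0.07,0.7,0.7,0.7,0.7], "grip_force": 6}}

```text
time_s: 7.43
tcp_pos: [0.48, 0.0141, 0.0763]
eef_rot: [180.0, 0.1, 179.9]
contact_force: [-0.5, -0.6, 3.0]
gripper_width: 0.0219
gripper_force: 6.0
```

Run:
```python
from h import *
s=status.get_state(); print(s['tcp_pos'],s['contact_force'],s['gripper_width'])
im,d,K,W=look('wrist','w4.png'); P=pts(d,K,W); h,s,v=cv2.split(cv2.cvtColor(im,cv2.COLOR_BGR2HSV))
r=((h<8)|(h>172))&(s>130)&(v>50)&(P[...,2]>.06)&(P[...,2]<.1)&(P[...,0]<.53)
q=P[r&(P[...,2]>.0865)]; print('red',r.sum(),len(q),np.percentile(q,[1,50,99],axis=0).round(4).tolist())
```

```text
[0.47995014 0.01411656 0.07627319] [-0.45547462 -0.64006946  3.04438439] 0.021911735941515346
red 975 501 [[0.4699, 0.0049, 0.0868], [0.4747, 0.0141, 0.0888], [0.4788, 0.0238, 0.0902]]
```

Gripped, width 22 mm. I lift the pin until only about 9 mm of the tip is still in the boss. Then I lever it against the hole edge to swivel it 35° between the pads.

{"api": "step_arm", "payload": {"xyz": [[0,0,-0.04],[0,0,-0.09],[0,0,-0.13],[0,0,-0.1435],[0,0,-0.1435],[0.027,0,-0.1445],[0.052,0,-0.143],[0.077,0,-0.1395],[0.102,0,-0.1335],[0.126,0,-0.126],[0.15,0,-0.116],[0.176,0,-0.1015],[0.176,0,-0.1015],[0.176,0,-0.1015]], "yaw": [0,0,0,0,0,0,0,0,0,0,0,0,0,0], "claw": [0.7,0.7,0.7,0.7,0.7,0.7,0.7,0.7,0.7,0.7,0.7,0.7,0.7,0.7]}}

```text
time_s: 8.65
tcp_pos: [0.4436, 0.0139, 0.0956]
eef_rot: [-180.0, -0.1, 179.9]
contact_force: [-0.2, 1.4, 0.1]
gripper_width: 0.0221
gripper_force: 6.0
```

```bash
cat > pin.py <<'E'
from h import *
def pin(save=None):
    T=tool(); im,d,K,W=look('wrist',save); P=pts(d,K,W); h,s,v=cv2.split(cv2.cvtColor(im,cv2.COLOR_BGR2HSV))
    L=(P-T[:3,3])  # rel. TCP, world axes
    r=((h<8)|(h>172))&(s>130)&(v>40)&(np.linalg.norm(L,axis=-1)<.05)
    q=L[r]; 
    # top face: RANSAC plane
    rng=np.random.default_rng(0); best=(0,None)
    for _ in range(400):
        a,b,c=q[rng.choice(len(q),3,0)]; n=np.cross(b-a,c-a); 
        if np.linalg.norm(n)<1e-6: continue
        n/=np.linalg.norm(n); k=abs((q-a)@n)<.0008
        if k.sum()>best[0] and abs(n[2])>.5: best=(k.sum(),k)
    f=q[best[1]]; n=np.linalg.svd(f-f.mean(0))[2][2]; n*=np.sign(n[2])
    ax=np.array([n[0],0,n[2]])
    print('tcp',T[:3,3].round(4),'red',len(q),'top',len(f),'n',n.round(3),'lean',np.degrees(np.arctan2(-n[0],n[2])).round(1),'px',np.argwhere(r).mean(0).round(),'face x,y,z',f.min(0).round(4),f.max(0).round(4))
    return im,d,K,W,P,n,f,T
E
python3 - <<'E'
from pin import *
s=status.get_state(); print(s['contact_force'],s['gripper_width'])
pin('w5.png')
E
```

```text
[-0.15677996  1.36502429  0.09994733] 0.022148506559966422
tcp [0.4436 0.0139 0.0956] red 875 top 673 n [-0.62  -0.021  0.785] lean 38.3 px [250. 256.] face x,y,z [-0.0128 -0.0104  0.0039] [-0.0013  0.0104  0.0136]
```

View pics/w5.png

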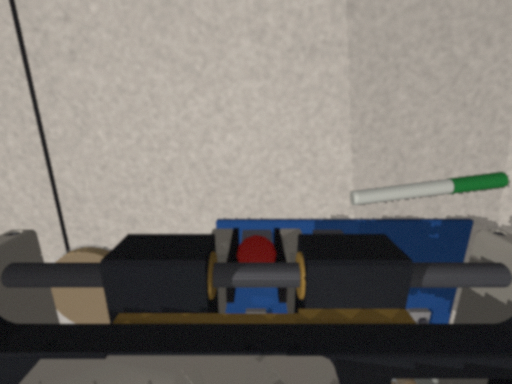

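The pin now leans about 37–38° in the pads, with its knob at (256,250) in the image, and it still measures a 22 mm grip. I draw it out along its axis and look at the guide from above.

{"api": "step_arm", "payload": {"xyz": [[0.045,0,-0.06],[0.09,0,-0.12],[0.12,0,-0.2],[0.12,0,-0.35],[0.12,0.05,-0.5],[0.08,0.15,-0.65],[0.0,0.28,-0.8],[-0.1,0.42,-0.92],[-0.22,0.55,-1],[-0.34,0.68,-1],[-0.46,0.8,-1],[-0.55,0.88,-1],[-0.58,0.9,-1],[-0.58,0.9,-1],[-0.58,0.9,-1],[-0.58,0.9,-1]], "yaw": [0,0,0,0,0,0,0,0,0,0,0,0,0,0,0,0], "claw": [0.7,0.7,0.7,0.7,0.7,0.7,0.7,0.7,0.7,0.7,0.7,0.7,0.7,0.7,0.7,0.7], "grip_force": 10}}

```text
time_s: 10.03
tcp_pos: [0.56, 0.1931, 0.2958]
eef_rot: [-180.0, -0.0, 179.9]
contact_force: [0.4, -0.5, -0.4]
gripper_width: 0.0215
gripper_force: 10.0
```

Run:
```python
from pin import *
s=status.get_state(); print(s['contact_force'],s['gripper_width'],s['eef_rot'])
im,d,K,W,P,n,f,T=pin('w6.png'); np.savez('w6.npz',im=im,d=d,K=K,W=W)
h,s,v=cv2.split(cv2.cvtColor(im,cv2.COLOR_BGR2HSV))
br=(h>10)&(h<28)&(s>90)&(P[...,2]>.14)&(P[...,2]<.21)&(abs(P[...,1]-.194)<.025)&(abs(P[...,0]-.535)<.04); q=P[br]
print('brass',br.sum(),np.argwhere(br).mean(0),np.percentile(q,[1,50,99],axis=0).round(4).tolist())
rng=np.random.default_rng(0); b=(0,None)
for _ in range(400):
    a,c,e=q[rng.choice(len(q),3,0)]; m=np.cross(c-a,e-a); m/=np.linalg.norm(m)+1e-12
    k=abs((q-a)@m)<.0012
    if k.sum()>b[0] and m[2]**2>.4: b=(k.sum(),k)
g=q[b[1]]; m=np.linalg.svd(g-g.mean(0))[2][2]; m*=np.sign(m[2]); e=np.array([m[2],0,-m[0]])
t=(g-g.mean(0))@e; 
print('face',len(g),'n',m.round(3),np.degrees(np.arctan2(-m[0],m[2])),'mean',g.mean(0).round(4),'extent along',np.percentile(t,[.5,99.5]),'y',np.percentile(g[:,1],[.5,99.5]))
mid=g.mean(0)+e*np.percentile(t,[.5,99.5]).mean(); print('mid',mid.round(4))
```

```text
[ 0.39642363 -0.5345394  -0.4384366 ] 0.02149864050305764 [-1.79982720e+02 -3.66193046e-02  1.79860711e+02]
tcp [0.56   0.1931 0.2958] red 858 top 629 n [-0.586  0.001  0.81 ] lean 35.9 px [251. 256.] face x,y,z [-0.0126 -0.0104  0.0045] [-0.0011  0.0104  0.0131]
brass 943 [172.5164369  257.33616119] [[0.5238, 0.1796, 0.1664], [0.5377, 0.1941, 0.181], [0.5543, 0.2085, 0.1896]]
face 681 n [-0.568 -0.001  0.823] 34.62309581612003 mean [0.5353 0.1941 0.1814] extent along [-0.01386098  0.01359114] y [0.1795531  0.20861287]
mid [0.5352 0.1941 0.1813]
```

View pics/w6.png

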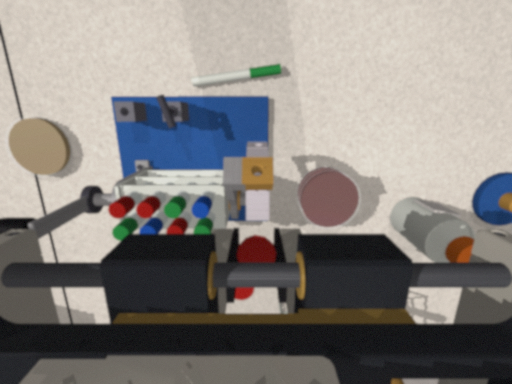

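The wrist view shows the guide hole at (257,170). The guide face fit is 27.5 × 29 mm with a 34.6° lean, and its mouth is at (0.535, 0.194, 0.182), all matching the specification. The pin leans 35.9°, so I go to pre-insert and start the tip in.

{"api": "step_arm", "payload": {"xyz": [[0.15,0.005,0],[0.28,0.005,0],[0.342,0.005,0],[0.342,0.005,0.1],[0.342,0.005,0.2],[0.342,0.005,0.26],[0.342,0.005,0.289],[0.342,0.005,0.289],[0.342,0.005,0.289],[0.328,0.005,0.31],[0.314,0.005,0.33],[0.3,0.005,0.35],[0.3,0.005,0.35],[0.3,0.005,0.35]], "yaw": [0,0,0,0,0,0,0,0,0,0,0,0,0,0], "claw": [0.7,0.7,0.7,0.7,0.7,0.7,0.7,0.7,0.7,0.7,0.7,0.7,0.7,0.7]}}

```text
time_s: 11.25
tcp_pos: [0.5007, 0.1948, 0.2257]
eef_rot: [-180.0, -0.0, 179.9]
contact_force: [-1.2, 0.0, -2.0]
gripper_width: 0.022
gripper_force: 10.0
```

Run:
```python
from pin import *
s=status.get_state(); print(s['contact_force'],s['gripper_width'],s['moment'])
im,d,K,W,P,n,f,T=pin('w7.png'); im,d,K,W=look('side','s7.png')
u=proj((.535,.194,.19),K,W).astype(int); print(u)
c=im[u[1]-50:u[1]+50,u[0]-60:u[0]+60]; cv2.imwrite('pics/s7c.png',cv2.resize(c,None,fx=6,fy=6,interpolation=cv2.INTER_CUBIC))
```

```text
[-1.22745146  0.00379841 -1.96252533] 0.022021973458643734 [-0.00592805  0.47958374 -0.00754417]
tcp [0.5007 0.1948 0.2257] red 1104 top 806 n [-0.644 -0.018  0.765] lean 40.1 px [247. 256.] face x,y,z [-0.0176 -0.0111  0.0072] [-0.0044  0.0106  0.0189]
[250 218]
```

View pics/s7c.png

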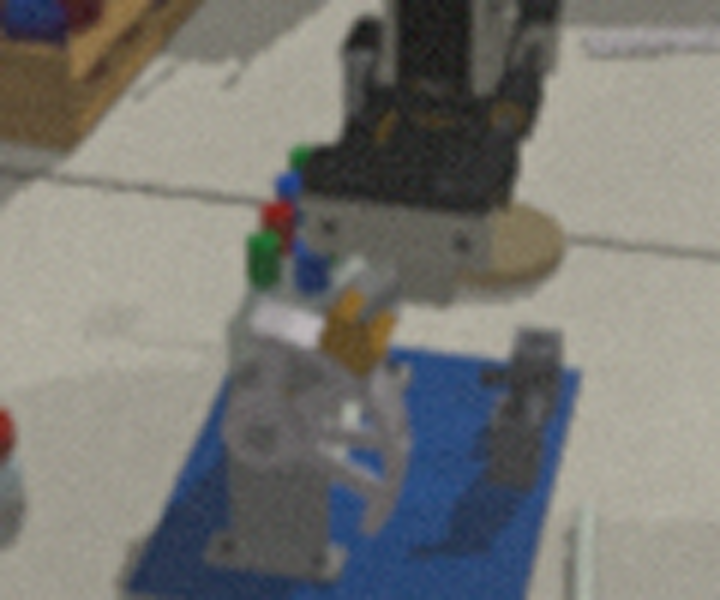

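The side crop shows the fingers over the guide at about (350,330), but the pin itself is hidden. The numbers show it slid about 5 mm in the pads and leaned to about 40°, so the tip caught the far (+x) rim. I back off 10 mm along the axis and remeasure.

{"api": "step_arm", "payload": {"xyz": [[0.015,0,-0.02],[0.03,0,-0.042],[0.03,0,-0.042],[0.03,0,-0.042]], "yaw": [0,0,0,0], "claw": [0.7,0.7,0.7,0.7]}}

```text
time_s: 11.68
tcp_pos: [0.4949, 0.1952, 0.2351]
eef_rot: [179.9, 0.1, 179.9]
contact_force: [0.8, 0.3, -0.3]
gripper_width: 0.0219
gripper_force: 10.0
```

```bash
cat > tip.py <<'E'
from pin import *
def tip(N=6):
    q=[]
    for i in range(N):
        T=tool(); im,d,K,W=look('wrist'); P=pts(d,K,W); h,s,v=cv2.split(cv2.cvtColor(im,cv2.COLOR_BGR2HSV)); L=P-T[:3,3]
        r=((h<8)|(h>172))&(s>130)&(v>40)&(np.linalg.norm(L,axis=-1)<.05); q.append(L[r])
    q=np.concatenate(q); rng=np.random.default_rng(0); b=(0,None)
    for _ in range(600):
        a,c,e=q[rng.choice(len(q),3,0)]; m=np.cross(c-a,e-a); m/=np.linalg.norm(m)+1e-12
        k=abs((q-a)@m)<.0008
        if k.sum()>b[0] and m[2]**2>.3: b=(k.sum(),k)
    f=q[b[1]]; n=np.linalg.svd(f-f.mean(0),full_matrices=False)[2][2]; n*=np.sign(n[2]); n=np.array([n[0],n[1],n[2]])
    e1=np.array([n[2],0,-n[0]]); e1/=np.linalg.norm(e1); t=f@e1; lo=np.percentile(t,.7); yc=np.percentile(f[:,1],[1,99])
    o=f.mean(0); fc=o+e1*(lo+.011-o@e1); fc[1]=yc.mean()
    tp=fc-.076*n; Tt=T[:3,3]; 
    mouth=np.array([.5352,.1941,.182]); ph=np.radians(35); gz=np.array([-np.sin(ph),0,np.cos(ph)]); gx=np.array([np.cos(ph),0,np.sin(ph)])
    w=Tt+tp-mouth; G=Tt+[0,0,.005]-mouth
    print('tcp',Tt.round(4),'pts',len(f),'lean',np.degrees(np.arctan2(-n[0],n[2])).round(1),'ny',n[1].round(3),'y',yc.round(4),'facecentre rel',(fc*1e3).round(1))
    print('tip mm: perp x',(w@gx*1e3).round(1),'y',(w[1]*1e3).round(1),'height',(w@gz*1e3).round(1),'| G perp',(G@gx*1e3).round(1),'h',(G@gz*1e3).round(1))
E
python3 -c "
from tip import *
print(status.get_state()['contact_force'],status.get_state()['moment']); tip()"
```

```text
[ 0.81209843  0.28320301 -0.26902011] [-0.02599731 -0.00498658  0.03134677]
tcp [0.4947 0.1949 0.2342] pts 5061 lean 40.8 ny -0.004 y [-0.0095  0.0099] facecentre rel [-8.8  0.2 14.9]
tip mm: perp x 5.8 y 1.3 height 7.6 | G perp -0.4 h 70.1
```

{"api": "step_arm", "payload": {"xyz": [[0.0225,-0.005,0.016],[0.0225,-0.005,0.016],[0.0225,-0.005,0.016],[0.011,-0.005,0.032],[0.0,-0.005,0.048],[-0.011,-0.005,0.064],[-0.0225,-0.005,0.08],[-0.0225,-0.005,0.08],[-0.0225,-0.005,0.08]], "yaw": [0,0,0,0,0,0,0,0,0], "claw": [0.7,0.7,0.7,0.7,0.7,0.7,0.7,0.7,0.7]}}

```text
time_s: 12.73
tcp_pos: [0.4997, 0.1939, 0.218]
eef_rot: [-180.0, 0.0, 179.9]
contact_force: [0.8, -0.2, -0.9]
gripper_width: 0.0216
gripper_force: 10.0
```

```bash
python3 -c "
from tip import *
print(status.get_state()['contact_force'],status.get_state()['moment']); tip()"
```

```text
[ 0.78227258 -0.19090143 -0.90509752] [-0.05117448 -0.53390454  0.01130366]
tcp [0.4992 0.194  0.2185] pts 5046 lean 41.2 ny -0.005 y [-0.0095  0.01  ] facecentre rel [-9.   0.2 14.7]
tip mm: perp x 0.8 y 0.5 height -7.8 | G perp -5.7 h 54.6
```

{"api": "step_arm", "payload": {"xyz": [[-0.008,0,-0.001],[-0.016,0,-0.002],[-0.023,0,-0.003],[-0.03,0,-0.005],[-0.03,0,-0.005],[-0.03,0,-0.005]], "yaw": [0,0,0,0,0,0], "claw": [0.7,0.7,0.7,0.7,0.7,0.7], "grip_force": 6}}

```text
time_s: 13.53
tcp_pos: [0.5051, 0.1938, 0.2191]
eef_rot: [-180.0, -0.0, 179.9]
contact_force: [0.4, 0.7, -0.5]
gripper_width: 0.0216
gripper_force: 6.0
```

```bash
python3 -c "
from tip import *
print(status.get_state()['contact_force'],status.get_state()['moment']); tip()"
```

```text
[ 0.41470128  0.69462089 -0.48270593] [0.0405157  0.2905376  0.04451324]
tcp [0.5051 0.1939 0.2192] pts 4857 lean 37.6 ny -0.005 y [-0.0095  0.01  ] facecentre rel [-8.5  0.3 15. ]
tip mm: perp x 1.7 y 0.4 height -11.1 | G perp -0.5 h 51.8
```

{"api": "step_arm", "payload": {"xyz": [[-0.01,0,0.014],[-0.02,0,0.029],[-0.03,0,0.043],[-0.04,0,0.0575],[-0.04,0,0.0575],[-0.04,0,0.0575]], "yaw": [0,0,0,0,0,0], "claw": [0.7,0.7,0.7,0.7,0.7,0.7]}}

```text
time_s: 14.33
tcp_pos: [0.5134, 0.1939, 0.2074]
eef_rot: [-180.0, -0.0, 179.9]
contact_force: [-0.4, -0.5, -0.6]
gripper_width: 0.0219
gripper_force: 6.0
```

```bash
python3 -c "
from tip import *
print(status.get_state()['contact_force'],status.get_state()['moment']); tip()"
```

```text
[-0.35648078 -0.52825696 -0.63879435] [ 0.04556109  0.05122468 -0.03540688]
tcp [0.5132 0.1939 0.2079] pts 4928 lean 38.2 ny -0.018 y [-0.0095  0.01  ] facecentre rel [-8.5  0.2 15. ]
tip mm: perp x 2.7 y 1.4 height -24.9 | G perp -0.3 h 37.9
```

{"api": "step_arm", "payload": {"xyz": [[-0.01,0,0.014],[-0.02,0,0.029],[-0.03,0,0.043],[-0.038,0,0.055],[-0.038,0,0.055],[-0.038,0,0.055]], "yaw": [0,0,0,0,0,0], "claw": [0.7,0.7,0.7,0.7,0.7,0.7], "grip_force": 10}}

```text
time_s: 15.13
tcp_pos: [0.5211, 0.1939, 0.1967]
eef_rot: [-180.0, 0.0, 179.9]
contact_force: [-1.0, -0.6, 1.0]
gripper_width: 0.0214
gripper_force: 10.0
```

```bash
python3 -c "
from tip import *
print(status.get_state()['contact_force'],status.get_state()['moment']); tip()"
```

```text
[-1.03243747 -0.60408007  1.02647349] [-0.08271349  0.07089072 -0.02418366]
tcp [0.5209 0.1939 0.1967] pts 4848 lean 38.4 ny -0.008 y [-0.0095  0.01  ] facecentre rel [-8.7  0.2 15.6]
tip mm: perp x 3.0 y 0.7 height -37.9 | G perp -0.4 h 24.3
```

{"api": "step_arm", "payload": {"xyz": [[-0.004,0,0.006],[-0.009,0,0.012],[-0.009,0,0.012],[-0.009,0,0.012]], "yaw": [0,0,0,0], "claw": [0.7,0.7,0.7,0.7], "grip_force": 15}}

```text
time_s: 15.77
tcp_pos: [0.5224, 0.1939, 0.1961]
eef_rot: [180.0, 0.0, 179.9]
contact_force: [-6.7, -0.2, 14.9]
gripper_width: 0.0219
gripper_force: 15.0
```

```bash
python3 -c "
from tip import *
print(status.get_state()['contact_force'],status.get_state()['moment']); tip()"
```

```text
[-6.65565095 -0.18049592 14.88061095] [-0.1536678   2.80949498 -0.03974148]
tcp [0.5224 0.1939 0.1961] pts 4932 lean 35.8 ny -0.004 y [-0.0095  0.0099] facecentre rel [-8.8  0.2 16.4]
tip mm: perp x 0.8 y 0.3 height -38.6 | G perp 0.4 h 23.0
```

The push force rises to about 16 N along the axis at 38.6 mm depth, and the lean has settled to 35.8°. The collar is seated, so I release and retreat upward.

{"api": "step_arm", "payload": {"xyz": [[0.009,0,-0.012],[0.009,0,-0.012],[0.009,0,-0.012],[0.009,0,-0.012],[0.009,0,-0.012],[0.04,0,-0.06],[0.06,0,-0.18],[0.0,0,-0.35],[-0.15,0,-0.5],[-0.25,0,-0.55],[-0.25,0,-0.55],[-0.25,0,-0.55]], "yaw": [0,0,0,0,0,0,0,0,0,0,0,0], "claw": [0.7,0.7,0.07,0.07,0.07,0.07,0.07,0.07,0.07,0.07,0.07,0.07]}}

```text
time_s: 17.07
tcp_pos: [0.573, 0.1938, 0.3049]
eef_rot: [180.0, 0.0, 179.8]
contact_force: [-0.7, 0.4, 0.0]
gripper_width: 0.0406
gripper_force: 0.0
```

Run:
```python
from tilt import *
print(tool()[:3,3].round(4))
for i in range(3): im,d,K,W,P=tilt(save='w9.png' if i==0 else None)
h,s,v=cv2.split(cv2.cvtColor(im,cv2.COLOR_BGR2HSV))
r=((h<8)|(h>172))&(s>130)&(v>40)&(P[...,2]>.18)&(P[...,1]>.17)&(P[...,0]<.56)
q=P[r]; print(len(q),np.percentile(q,[1,50,99],axis=0).round(4).tolist(),np.argwhere(r).mean(0))
rng=np.random.default_rng(0); b=(0,None)
for _ in range(500):
    a,c,e=q[rng.choice(len(q),3,0)]; m=np.cross(c-a,e-a); m/=np.linalg.norm(m)+1e-12
    k=abs((q-a)@m)<.0008
    if k.sum()>b[0] and m[2]**2>.3: b=(k.sum(),k)
f=q[b[1]]; print('face',len(f),f.mean(0).round(4),((f.min(0)+f.max(0))/2).round(4))
ph=np.radians(35); print('height over mouth (want 38):',(f.mean(0)-[.5352,.1941,.1813])@[-np.sin(ph),0,np.cos(ph)],'perp',(f.mean(0)-[.5352,.1941,.1813])@[np.cos(ph),0,np.sin(ph)])
```

```text
[0.573  0.1938 0.3049]
tilt -0.00023197810281263385 -3.29350766454517e-05 1421
tilt 0.0010808381918091334 0.0007447965590926808 1412
tilt -0.0003222913773202506 0.0008813763689517751 1422
628 [[0.5057, 0.1843, 0.1997], [0.5174, 0.1945, 0.2116], [0.5322, 0.2037, 0.218]] [142.34076433 256.17834395]
face 327 [0.5133 0.1945 0.2123] [0.5135 0.1941 0.2123]
height over mouth (want 38): 0.03797679697584023 perp -0.00015522066821518823
```

View pics/w9.png

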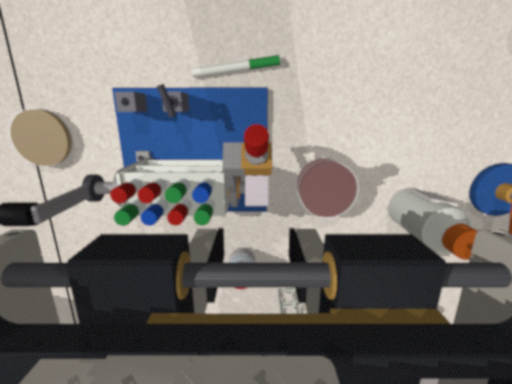

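The view shows the red knob at (256,138) seated on the guide, with its top face 38.0 mm above the mouth, so the pin is fully home. The tubes are upright with a tilt of about 0, the key is untouched at (170,100), and the robot is clear.

```bash
python3 -c "
from plant import job; print(job.close_job())"
```

```text
the job is handed in; nothing more can be done
None
```

The rack stands upright, measured tilt about 0, and the lock pin is fully home through the brass guide; everything is let go, the key is still in its boss, nothing else was moved, and the job was handed in at about 17 s of 51 s.

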